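Close up the vial racks and hold the probe arm over its drive column

TASK

Get the sampler ready for its probe arm: first close the gap on the deck by bringing the loose blue vial rack up flush against the docked grey rack, standing in line with it. Then pick the probe arm up off the bench by its balance point and hold it level and still with its hub a few centimetres straight above the drive column and its bar running back over the seam between the racks, touching nothing else. Finish still holding it there, and leave the bottle, the screwdriver and the beaker alone.

Things in the scene. Friction and masses are not known exactly. Their poses are not given: they have to be found in the camera images.
- sampler: fixed white deck plate, 270 x 280 mm, 8 mm thick, lying on the bench, carrying the docked rack and the drive column. Frame: z up, z = 0 at the bench; x points from the racks towards the drive column; the seam where the racks meet runs along x at y = 0, and the origin lies below its middle. The plate spans x -70..200, y -175..105 mm.
- docked_face (a point): centre of the joining face of the docked grey rack, at x 0, y 0, z 30.5 mm in the sampler's frame; the face looks to -y. The docked rack is fixed to the deck: x -28..28, y 0..84, z 8..53 mm, white vial caps to z 67 mm
- column_top (a point): centre of the top of the upright steel drive column (18 mm in diameter), at x 150, y 0, z 95 mm in the sampler's frame. It stands on a white housing at x 105..195, y -55..55 mm, up to z 48 mm
- rack: loose blue vial rack, 56 (x) x 84 (y) x 45 mm (z), black-capped vials to 59 mm, about 0.3 kg, free to slide on the deck plate, on the docked rack's -y side, 20 to 60 mm away and a little turned. Origin: centre of the underside; its y points to the docked rack. Home: origin at x 0, y -42, z 8 mm in the sampler's frame, same yaw. Can be gripped across its 56 mm width.
- rack_face (a point): centre of the loose rack's +y face, which is to meet the docked rack: 42 mm along its y from its origin, 22.5 mm up
- probe_arm: loose arm, about 0.42 kg, lying on the bench. Origin: hub axis, at the underside; z up; x runs along the bar from hub to end block. Hub: dark steel ring, diameter 42, height 42, bore 23 mm, the heaviest part. Bar: aluminium, 14 mm wide (y), z 17..35 mm. Orange end block 20 x 26 x 40 mm at x 190 mm. It balances at x 45 mm, near the hub, not at mid-length.
- balance (a point): balance point of the probe arm: on the middle of the bar's section, 45 mm along x from the hub axis, 26 mm above the arm's underside
- probe (a point): underside of the orange end block, 190 mm along x from the hub axis. When the hub is over the column and the bar runs over the rack seam, it lies at x -40, y 0 mm in the sampler's frame
- reagent_bottle: bystander: amber bottle with blue cap, 64 mm in diameter, 120 mm tall; origin at the centre of its underside
- driver: bystander: screwdriver with red handle, 160 mm long, lying on the bench; x along it; origin at its middle
- beaker: bystander: glass beaker, 70 mm in diameter, 85 mm tall; origin at the centre of its underside
Not all that is in view belongs to the job. There is more than one size of the probe_arm; the one meant has the size given above.

How it is judged:
On the way, in this order (a step that is already met when the one before it is completed fails the run):
1. the loose rack stands flush against the docked rack (y of rack_face in the frame of sampler between -0.003 and 0.004 m and x of rack_face in the frame of sampler between -0.01 and 0.01 m and z of rack in the frame of sampler below 0.012 m and angle between rack's own z axis and vertical below 0.05 rad and angle between the x axis of rack and the x axis of sampler, either way round below 0.05 rad), for 0.2 s.
2. the probe arm is lifted level, gripped at its balance point (horizontal distance between the grasp point and balance below 0.025 m and angle between probe_arm's own z axis and vertical below 0.1 rad and contact force between the fingers and probe_arm above 1 N and height (world z) of probe_arm above 0.04 m), for 0.2 s.
At the end, for the whole second after the job is handed in: Rack flush (gap under 3 mm, in line within 10 mm and 0.05 rad); arm still, gripped within 25 mm of its balance point, level within 0.10 rad, hub within 18 mm of the column axis and 10 to 80 mm above its top, end block within 25 mm of the seam line, touching neither sampler nor rack (all of step 1 and horizontal distance between the grasp point and balance below 0.025 m and angle between probe_arm's own z axis and vertical below 0.1 rad and contact force between the fingers and probe_arm above 1 N and horizontal distance between probe_arm and column_top below 0.018 m and x of probe in the frame of sampler below 0.03 m and y of probe in the frame of sampler between -0.025 and 0.025 m and height (world z) of probe_arm between 0.105 and 0.175 m and linear speed of probe_arm below 0.03 m/s and angular speed of probe_arm below 0.15 rad/s and contact force between probe_arm and sampler below 0.2 N and contact force between probe_arm and rack below 0.2 N); the arm keeps its last pose, push and grip.
It fails at once if the amber bottle is disturbed (moved more than 20 mm) (distance of reagent_bottle from where it was at the start of the episode above 0.02 m).
It fails at once if the screwdriver is disturbed (moved more than 20 mm) (distance of driver from where it was at the start of the episode above 0.02 m).
It fails at once if the beaker is disturbed (moved more than 20 mm) (distance of beaker from where it was at the start of the episode above 0.02 m).
It also fails if it takes over 64 s, if anything falls off the work surface, if the arm or the gripper's body presses on something with over 40 N, if the wrist force passes 120 N, or if a joint passes its speed limit or range.

ROBOT

A 6-joint arm with a two-finger parallel gripper is mounted at the origin on the work surface. World frame = base frame: x ahead of the robot, y to its left, z up, the work surface at z = 0. Lengths are in m, angles in rad, forces in N, time in s.
With the tool pointing down it reaches from about 0.225 to 0.875 m from the base axis. Payload 3.4 kg.
Tool frame: the origin (TCP) lies at the very end of the fingers, on their centre line; the grasp point (between the pads) lies 19 mm behind it; z points along the fingers, y is the line along which they close (so a half turn about z gives the same grasp; the last joint's range is limited). The gripper opens to 85 mm and grips with 20 to 120 N. Pads are 22 mm wide; open, the fingers measure 114 mm over their backs; the gripper's body (76 mm by 85 mm) begins 54 mm behind the grasp point. The pads swing forward as they close: fully open they stand 13 mm farther back than shut.
Start: joints at [1.225, 0.276, 1.505, -0, 1.361, -0.121], TCP at [0.128, 0.561, 0.231] pointing down, gripper open.
Joint ranges: [-2.89, 2.89], [-0.75, 2.08], [0.22, 2.7], [-1.18, 4.32], [0.11, 2.71], [-2.7, 2.7]. Speed limits (rad/s): [2.57, 2.57, 3.14, 3.14, 3.14, 3.14].

INTERFACE

Orientations are given as a unit quaternion [w, x, y, z].
In Python, from rig import readout, vision, manip gives the robot as it stands.
- The arm moves only by the shell command python3 -m handwheel 'ROWS' [FORCE]. ROWS is JSON, a list of rows, each a list of 3 entries, a list of its own where there are three numbers: the shift along the tool's x, y, z in mm, then the turn, a rotation vector about the tool's x, y, z in units of 6 degrees (1.0 is 6 degrees), then the closure, from -1 (fully open) to 1 (shut), so that 0 is half open. A call has 1 to 20 rows; each row shifts and turns the commanded pose from where the row before left it, along the tool's axes as they then stand; what a row does not reach is not made up. A row lasts 1/8 s, in which the tool goes at most 62.5 mm and 10.7 degrees, less where a joint would pass 70% of its speed; a pose out of reach is approached as far as the arm can. A call is refused whole if a number of a shift passes 62.5 or a number of a turn 1, either way. A call with a gripper value outside its range is refused whole. The fingers move at their own pace and stop on an object; FORCE is the grip in N (left out, the last holds). Time passes only in rows, so rows that do not move let the fingers close. It gives the time, the measured TCP pose, the force, the opening and the grip force at its end, in the units of the state.
- readout.get_state(): the state, without advancing time (a new reading comes with each control period).
- vision.get_image(name): name is "scene" or "top" or "wrist"; returns the picture (384x512x3 uint8, blue, green, red); there is no depth.
- vision.camera_params(name): a dict with "intrinsics" (3x3 intrinsics, pixels), "dist" ([k1, k2, p1, p2, k3] as OpenCV has them; the pictures are not rectified), "rvec" (rotation vector, rad) and "tvec" (3), from world to camera coordinates, as OpenCV has them; the wrist camera has in their place "hand_eye" (4x4, takes a point from camera to tool coordinates, whose origin is the TCP and whose axes are the flange's). Camera axes: x right, y down, z forward; pixel columns grow to the right and rows downward; lengths in m; the calibration is good to about 2 mm. A picture is of the moment at which its call begins: read the wrist's pose just before it. camera_params takes no time and is no camera call.
- manip.sign_off(): hands the job in; it is judged then, once.
The state is a dict: "clock": time; "qpos": joint angles; "qd": joint speeds; "effort": joint torques, N m; "position": TCP position; "ee_rot": TCP orientation; "contact_force": force on the tool from outside, world axes, zero at the start; "moment": the same for the moment, N m; "width": finger opening in m; "gripper_force": force on a finger pad.
Only numpy, scipy, OpenCV 4.12 (cv2) and the standard library are available. Lean on these libraries where they do the work, as an engineer would, in place of code of your own. Each camera call takes 0.05 s, during which the arm holds its last target. There are 200 camera calls.

## Working session

There is one attempt and no reset: what is moved stays moved. The work goes in short steps, Python scripts to look and compute and a shell command to move; the robot and the scene stay as the last step left them, time stands still between calls to the robot, and variables do not carry over. Pictures are saved under pics/ and viewed, at most 10 in all, crops included, and the job is handed in when it is done.

```bash
mkdir -p pics
cat > h.py <<'E'
import numpy as np, cv2
from rig import readout, vision, manip
from scipy.spatial.transform import Rotation as R
def cam(n,st=None):
    p=vision.camera_params(n);K=np.array(p["intrinsics"]);d=np.array(p["dist"])
    if "rvec" in p:
        Rm=cv2.Rodrigues(np.array(p["rvec"],float))[0];t=np.array(p["tvec"],float).ravel()
    else:
        H=np.array(p["hand_eye"]);q=st["ee_rot"];T=np.eye(4);T[:3,:3]=R.from_quat([q[1],q[2],q[3],q[0]]).as_matrix();T[:3,3]=st["position"]
        M=np.linalg.inv(T@H);Rm,t=M[:3,:3],M[:3,3]
    return K,d,Rm,t
def ray(c,uv):
    K,d,Rm,t=c;x=cv2.undistortPoints(np.array([[uv]],float),K,d)[0,0]
    v=Rm.T@np.array([x[0],x[1],1]);return -Rm.T@t,v/np.linalg.norm(v)
def onz(c,uv,z):
    o,v=ray(c,uv);return o+v*(z-o[2])/v[2]
def tri(L):
    A=np.zeros((3,3));b=np.zeros(3)
    for c,uv in L:
        o,v=ray(c,uv);P=np.eye(3)-np.outer(v,v);A+=P;b+=P@o
    x=np.linalg.solve(A,b);res=[np.linalg.norm((np.eye(3)-np.outer(ray(c,uv)[1],ray(c,uv)[1]))@(x-ray(c,uv)[0])) for c,uv in L];return x,res
def proj(c,X):
    K,d,Rm,t=c;return cv2.projectPoints(np.atleast_2d(np.array(X,float)),cv2.Rodrigues(Rm)[0],t,K,d)[0][:,0]
E
python3 - <<'E'
from h import *
a=vision.get_image("scene");b=vision.get_image("top")
cv2.imwrite("pics/raw_s.png",a);cv2.imwrite("pics/raw_t.png",b)
cv2.imwrite("pics/scene.png",cv2.resize(a,(800,600),interpolation=cv2.INTER_CUBIC));cv2.imwrite("pics/top.png",cv2.resize(b,(800,600),interpolation=cv2.INTER_CUBIC))
print(readout.get_state())
for n in("scene","top"):
    c=cam(n);print(n,-c[2].T@c[3],c[2])
E
```

```text
{'clock': 0.1, 'qpos': array([ 1.22502000e+00,  2.76540347e-01,  1.50597757e+00, -1.89109079e-06,
        1.36069733e+00, -1.20980308e-01]), 'qd': array([-0.00244332, -0.00192213, -0.00328946,  0.00019701, -0.00169477,
        0.00163323]), 'effort': array([ 1.74989473e-03, -4.17700231e+01, -2.46410751e+01,  2.86002405e-04,
        5.58594606e-03, -1.69785415e-05]), 'position': array([0.12801175, 0.56010382, 0.23053285]), 'ee_rot': array([-1.86725589e-04,  1.12161266e-01,  9.93689686e-01, -7.89517321e-04]), 'contact_force': array([0.92820427, 0.11155147, 0.13725198]), 'moment': array([-0.01609684,  0.04220334, -0.02331997]), 'gripper_force': 0.0, 'width': 0.085252286603957}
scene [ 1.24834633 -0.12657125  0.96474926] [[ 0.06635406  0.99777433 -0.00659702]
 [ 0.77132247 -0.05548653 -0.63402121]
 [-0.63297613  0.03698145 -0.77328752]]
top [ 0.32837822 -0.11151311  1.45042157] [[ 1.32679193e-02 -9.99911335e-01  1.13329516e-03]
 [-9.89886522e-01 -1.32949766e-02 -1.41237094e-01]
 [ 1.41239639e-01  7.52088763e-04 -9.89975151e-01]]
```

View pics/scene.png

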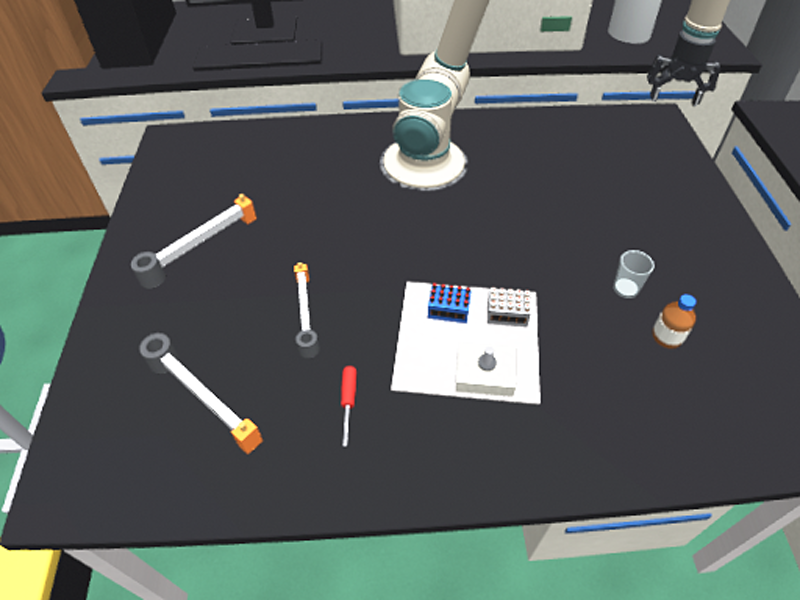

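View pics/top.png

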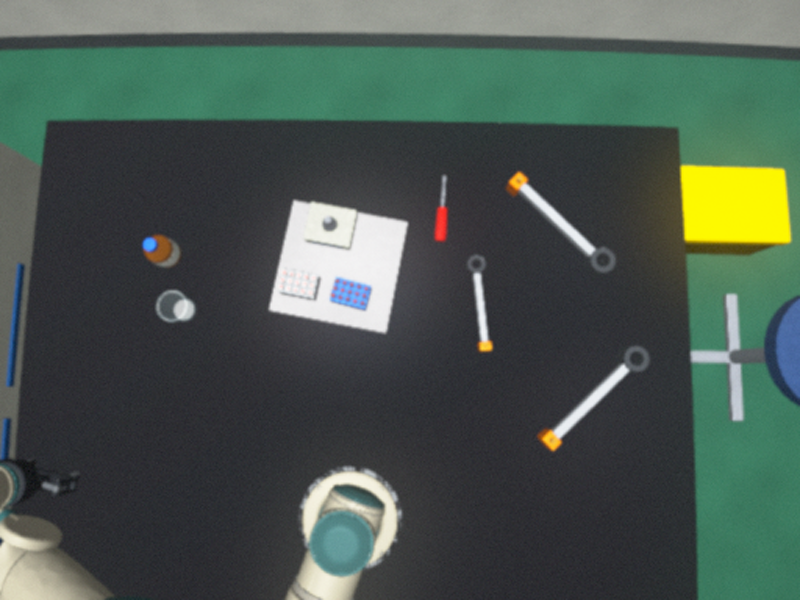

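The scene view shows the plate at about (465,340), with the blue rack at (450,302), the grey rack at (510,305) and the column at (488,358). Candidates for the probe arm:
- Small arm, top view: hub (477,264), block (486,346). That is 82 px, or about 190 mm at the plate's scale.
- Two longer arms at (603,260)-(518,182) and (636,358)-(550,440), about 280 mm each.

I choose the small one and check it in a close crop.

Run:
```python
from h import *
a=cv2.imread("pics/raw_s.png");b=cv2.imread("pics/raw_t.png")
# scene raw crop x180..350,y160..260 ; top raw crop x165..325,y120..230
A=cv2.resize(a[160:260,180:352],None,fx=4,fy=4,interpolation=cv2.INTER_CUBIC)
B=cv2.resize(b[123:218,165:325],None,fx=5,fy=5,interpolation=cv2.INTER_CUBIC)
cv2.imwrite("pics/cs.png",A);cv2.imwrite("pics/ct.png",B)
```

```text
(no output)
```

View pics/cs.png

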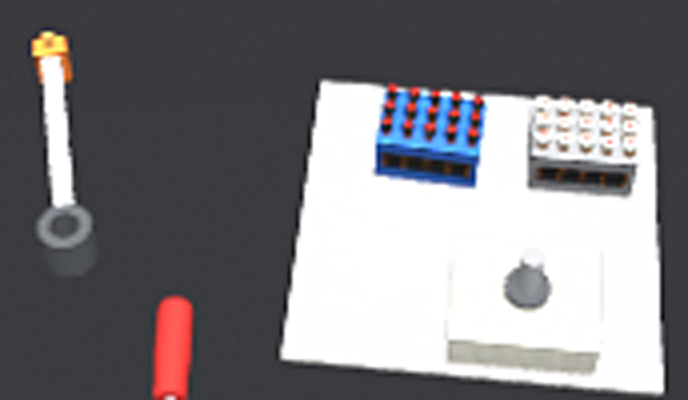

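View pics/ct.png

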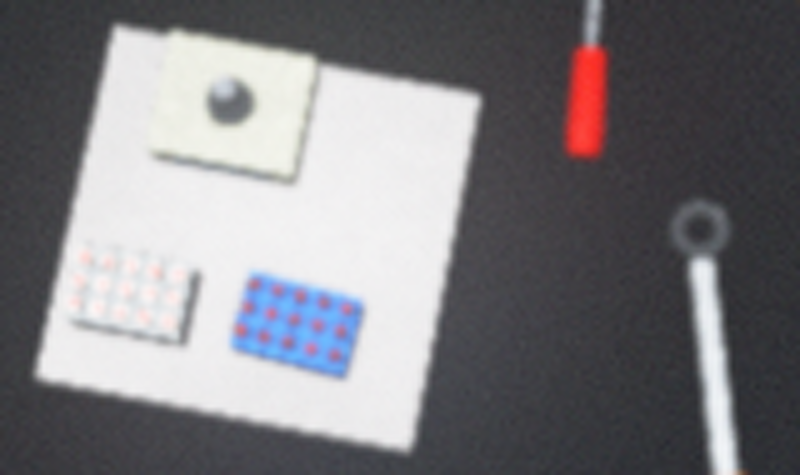

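Crops confirm the small arm, with its hub ring at (64,226) and block at (52,50) in the scene crop. The blue rack and its gap are visible, and all four plate corners are clear in both views. Now fitting poses.

Run:
```python
from h import *
from scipy.optimize import least_squares
s,t=cam("scene"),cam("top")
S=lambda p:((p[0]+.5)/4-.5+180,(p[1]+.5)/4-.5+160)
T=lambda p:((p[0]+.5)/5-.5+165,(p[1]+.5)/5-.5+123)
xy=[(.2,.105),(.2,-.175),(-.07,-.175),(-.07,.105)]
tc=[(112,25),(480,94),(412,450),(36,379)]; sc=[(663,393),(282,358),(322,80),(652,106)]
for a,b in zip(sc,tc): print("corner",*np.round(tri([(s,S(a)),(t,T(b))])[0],4),np.round(onz(s,S(a),.008),4),np.round(onz(t,T(b),.008),4))
def fit(loc,obs,z,p0):
    def f(p):
        c,q=np.cos(p[2]),np.sin(p[2]);r=[]
        for cm,o in obs:
            X=[(p[0]+c*x-q*y,p[1]+q*x+c*y,z) for x,y in loc]
            r+=list((proj(cm,X)-np.array(o)).ravel())
        return np.array(r)
    r=least_squares(f,p0);return r.x,np.abs(r.fun).max()
sam,e=fit(xy,[(s,[S(a) for a in sc]),(t,[T(b) for b in tc])],.008,[.4,-.1,0]);print("sampler",sam,e)
print("top only",fit(xy,[(t,[T(b) for b in tc])],.008,[.4,-.1,0]),"scene only",fit(xy,[(s,[S(a) for a in sc])],.008,[.4,-.1,0]))
rl=[(.028,.042),(.028,-.042),(-.028,-.042),(-.028,.042)]
rt=[(252,272),(364,298),(345,378),(232,350)]
rk,e=fit(rl,[(t,[T(b) for b in rt])],.053,[.4,-.1,0]);print("rack top",rk,e)
ff=[(478,162),(378,148)]
for a,b in zip(ff,rt[:2]): print("rack corner",tri([(s,S(a)),(t,T(b))]))
c,q=np.cos(sam[2]),np.sin(sam[2]);M=np.array([[c,-q],[q,c]])
print("rack in sampler",M.T@(rk[:2]-sam[:2]),rk[2]-sam[2],"face",M.T@(rk[:2]+.042*np.array([-np.sin(rk[2]),np.cos(rk[2])])-sam[:2]))
print("column",sam[:2]+M@[.15,0])
hub=tri([(s,S((64,226))),(t,T((700,229)))]);print("hub top",hub)
# end block: top raw (486,346)/800*512 ; scene block top
end=tri([(s,S((50,45))),(t,(486*.64,346*.64))]);print("block",end)
d=end[0][:2]-hub[0][:2];print("len",np.linalg.norm(d),"yaw",np.arctan2(d[1],d[0]),"balance",hub[0][:2]+d/np.linalg.norm(d)*.045)
st=readout.get_state();q=st["ee_rot"];print(R.from_quat([q[1],q[2],q[3],q[0]]).as_matrix().round(3))
```

```text
corner 0.74 0.1545 0.008 [0.7399 0.1527 0.008 ] [0.7403 0.1563 0.008 ]
corner 0.6904 -0.1215 0.0079 [ 0.6904 -0.1218  0.008 ] [ 0.6904 -0.1212  0.008 ]
corner 0.4241 -0.0745 0.0098 [ 0.4225 -0.0739  0.008 ] [ 0.4242 -0.0749  0.008 ]
corner 0.472 0.2009 0.0091 [0.4711 0.2008 0.008 ] [0.4722 0.2017 0.008 ]
sampler [ 0.5235494   0.08559183 -0.17484759] 0.5421779070410935
top only (array([ 0.52367666,  0.08609781, -0.1724299 ]), np.float64(0.4136384572437919)) scene only (array([ 0.52346605,  0.08527121, -0.17676315]), np.float64(0.4354227535724249))
rack top [ 0.50933419  0.00636478 -0.22114328] 0.4119429976996969
rack corner (array([0.54776082, 0.04053604, 0.04509276]), [np.float64(0.0006289423583476323), np.float64(0.0006289423583476319)])
rack corner (array([ 0.5298399 , -0.03837552,  0.04709632]), [np.float64(0.0013801985543552377), np.float64(0.001380198554355231)])
rack in sampler [-0.00021629 -0.08049193] -0.0462956873147613 face [ 0.00172744 -0.03853693]
column [0.67126236 0.05949812]
hub top (array([ 0.58411048, -0.28132867,  0.04197574]), [np.float64(0.00033531027927070694), np.float64(0.00033531027927059787)])
block (array([ 0.39353377, -0.30274914,  0.03894054]), [np.float64(0.0009479151747934429), np.float64(0.0009479151747933844)])
len 0.1917767386592629 yaw -3.029664305852384 balance [ 0.53939206 -0.28635494]
[[-0.975  0.223 -0.001]
 [ 0.223  0.975 -0.002]
 [ 0.    -0.002 -1.   ]]
```

Everything agrees: hub height is 42 mm, the arm is 192 mm long, and the plate lies at 8 mm. Moving over the rack.

```bash
python3 -m handwheel '[[[-41.3,-37.9,0],[0,0,0],-1],[[-41.3,-37.9,0],[0,0,0],-1],[[-41.3,-37.9,0],[0,0,0],-1],[[-41.3,-37.9,0],[0,0,0],-1],[[-41.3,-37.9,0],[0,0,0],-1],[[-41.3,-37.9,0],[0,0,0],-1],[[-41.3,-37.9,0],[0,0,0],-1],[[-41.3,-37.9,0],[0,0,0],-1],[[-41.3,-37.9,0],[0,0,0],-1],[[-41.3,-37.9,0],[0,0,0],-1],[[-41.3,-37.9,0],[0,0,0],-1],[[-41.3,-37.9,0],[0,0,0],-1],[[0,0,0],[0,0,1],-1],[[0,0,0],[0,0,1],-1],[[0,0,0],[0,0,1],-1],[[0,0,0],[0,0,1],-1],[[0,0,0],[0,0,1],-1],[[0,0,0],[0,0,1],-1],[[0,0,0],[0,0,1],-1],[[0,0,0],[0,0,1],-1]]'
python3 -m handwheel '[[[0,0,0],[0,0,1],-1],[[0,0,0],[0,0,1],-1],[[0,0,0],[0,0,1],-1],[[0,0,0],[0,0,1],-1],[[0,0,0],[0,0,1],-1],[[0,0,0],[0,0,1],-1],[[0,0,0],[0,0,1],-1],[[0,0,0],[0,0,0],-1]]'
python3 - <<'E'
from h import *
st=readout.get_state();c=cam("wrist",st);im=vision.get_image("wrist")
q=st["ee_rot"];np.savez("w1.npz",pos=st["position"],q=q);print(R.from_quat([q[1],q[2],q[3],q[0]]).as_matrix().round(4),st["position"],st["qpos"])
cv2.imwrite("pics/w1.png",cv2.resize(im,(800,600)))
E
```

```text
clock: 2.6
position: [0.5096, 0.0068, 0.2308]
ee_rot: [-0.001, 0.508, 0.861, -0.0]
contact_force: [-0.1, -0.8, 0.1]
width: 0.0852
gripper_force: 0.0
clock: 3.6
position: [0.5096, 0.0068, 0.2309]
ee_rot: [-0.0, 0.782, 0.624, -0.0]
contact_force: [0.3, 1.1, 0.2]
width: 0.0857
gripper_force: 0.0
[[ 2.217e-01  9.751e-01 -9.000e-04]
 [ 9.751e-01 -2.217e-01  2.000e-04]
 [ 0.000e+00 -9.000e-04 -1.000e+00]] [0.50964509 0.00677267 0.23090031] [-1.23370644e-01  1.78083875e-01  1.63873917e+00  1.04805677e-04
  1.32564399e+00  1.00175374e-01]
```

View pics/w1.png

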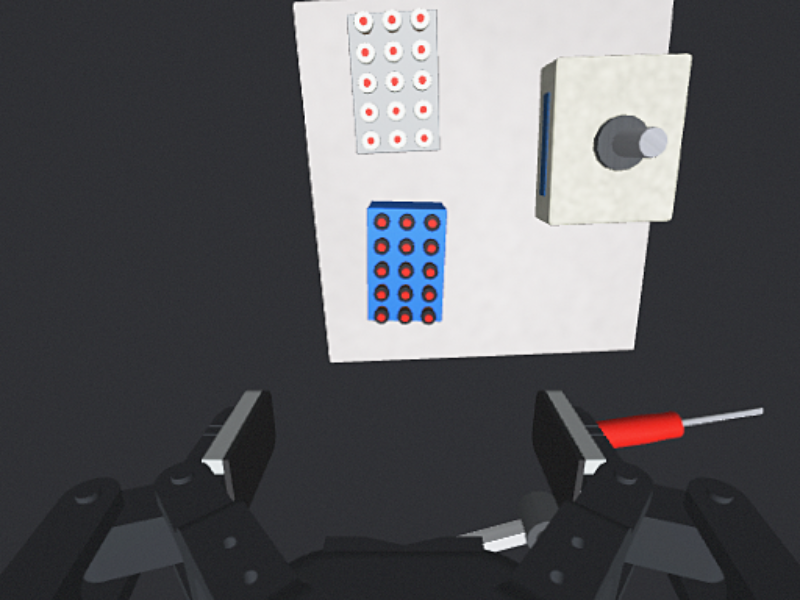

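The wrist view shows the blue rack's top corners at (368,207), (446,208), (442,321) and (368,319). The grey rack's near edge is at (357,153)-(440,150), the column top at (653,141), and the plate's near corners at (330,362) and (634,349).

Run:
```python
from h import *
z=np.load("w1.npz");c=cam("wrist",{"position":z["pos"],"ee_rot":z["q"]});t=cam("top")
U=lambda p:((p[0]+.5)*.64-.5,(p[1]+.5)*.64-.5)
T=lambda p:((p[0]+.5)/5-.5+165,(p[1]+.5)/5-.5+123)
for n,p,h in [("b",(368,207),.053),("b",(446,208),.053),("b",(442,321),.053),("b",(368,319),.053),("g",(357,153),.053),("g",(440,150),.053),("g",(437,10),.053),("col",(653,141),.095),("p",(330,362),.008),("p",(634,349),.008)]: print(n,onz(c,U(p),h).round(4))
print(tri([(c,U((446,208))),(t,T((252,272)))]),tri([(c,U((442,321))),(t,T((364,298)))]))
```

```text
b [0.494  0.0553 0.053 ]
b [0.5463 0.0427 0.053 ]
b [ 0.5273 -0.0384  0.053 ]
b [ 0.4738 -0.0247  0.053 ]
g [0.4955 0.0914 0.053 ]
g [0.5498 0.0811 0.053 ]
g [0.5644 0.1623 0.053 ]
col [0.6684 0.0604 0.095 ]
p [ 0.4238 -0.0724  0.008 ]
p [ 0.6872 -0.1197  0.008 ]
(array([0.54731109, 0.04138582, 0.04486695]), [np.float64(0.0005760364275069233), np.float64(0.0005760364275067886)]) (array([ 0.52824954, -0.03965066,  0.05081623]), [np.float64(0.0010121639899787777), np.float64(0.0010121639899789198)])
```

Wrist and fixed views agree: rack centre about (0.510, 0.008), yaw −0.23. Descend and grip.

```bash
python3 -m handwheel '[[[0,0,45],[0,0,0],-1],[[0,0,45],[0,0,0],-1],[[0,0,45],[0,0,0],-1],[[0,0,30],[0,0,0],-1],[[0,0,20],[0,0,0],-1],[[0,0,12],[0,0,0],-1],[[0,0,10],[0,0,0],-1],[[0,0,0],[0,0,0],-1]]'
python3 -m handwheel '[[[0,0,0],[0,0,0],0],[[0,0,0],[0,0,0],0.3],[[0,0,0],[0,0,0],0.5],[[0,0,0],[0,0,0],0.5],[[0,0,0],[0,0,0],0.5],[[0,0,0],[0,0,0],0.5]]' 30
```

```text
clock: 4.65
position: [0.5098, 0.0068, 0.024]
ee_rot: [-0.0, 0.782, 0.623, -0.0]
contact_force: [-0.5, -0.0, 0.4]
width: 0.0854
gripper_force: 0.0
clock: 5.4
position: [0.5108, 0.0066, 0.0252]
ee_rot: [0.001, 0.782, 0.623, 0.001]
contact_force: [0.8, -0.6, 6.3]
width: 0.0556
gripper_force: 32.8
```

```bash
python3 -m handwheel '[[[0,0,-1],[0,0,-0.22],0.5],[[0,0,0],[0,0,-0.22],0.5],[[8,-0.5,0],[0,0,0],0.5],[[8,-0.5,0],[0,0,0],0.5],[[8,0,0],[0,0,0],0.5],[[6,0,0],[0,0,0],0.5],[[3,0,0],[0,0,0],0.5],[[0,0,0],[0,0,0],0.5],[[0,0,0],[0,0,0],0.5]]'
python3 - <<'E'
from h import *
t=vision.get_image("top");st=readout.get_state();w=vision.get_image("wrist");print(st["position"],st["contact_force"],st["width"])
q=st["ee_rot"];np.savez("w2.npz",pos=st["position"],q=q)
A=cv2.resize(t[150:210,165:265],(800,480),interpolation=cv2.INTER_CUBIC)
cv2.imwrite("pics/w2.png",cv2.resize(w,(800,600)))
E
```

```text
clock: 6.52
position: [0.5149, 0.0401, 0.0253]
ee_rot: [-0.0, 0.768, 0.641, 0.001]
contact_force: [0.5, 3.0, 0.6]
width: 0.0553
gripper_force: 32.4
[0.51493204 0.03998926 0.02528755] [-0.07184589  1.22972189  0.12936659] 0.055372782155178185
```

View pics/w2.png

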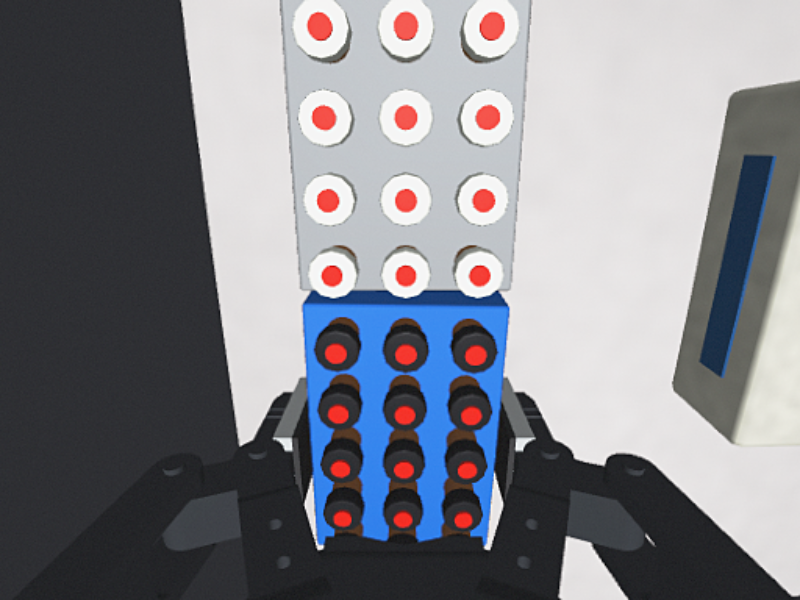

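The wrist view shows the racks in line. The grey near edge is at row 289 and the blue front edge at row 305, so a small gap remains.

```bash
python3 - <<'E'
from h import *
z=np.load("w2.npz");c=cam("wrist",{"position":z["pos"],"ee_rot":z["q"]})
U=lambda p:((p[0]+.5)*.64-.5,(p[1]+.5)*.64-.5)
P=[onz(c,U(p),.053)[:2] for p in [(303,289),(513,290),(303,306),(509,306)]];print(P)
g,b=(P[0]+P[1])/2,(P[2]+P[3])/2;y=np.array([.177,.984]);x=np.array([.984,-.177]);print("gap",(g-b)@y,"x",(b-g)@x,[np.arctan2(*(d[::-1])) for d in(P[1]-P[0],P[3]-P[2])])
E
python3 -m handwheel '[[[1.5,0,0],[0,0,0],0.5],[[1.5,0,0],[0,0,0],0.5],[[0,0,0],[0,0,0],0.5]]'
```

```text
[array([0.49623674, 0.09198342]), array([0.54975414, 0.08201625]), array([0.49508597, 0.08745632]), array([0.54826635, 0.0778222 ])]
gap 0.004524317937303633 x -0.0005263532002412594 [np.float64(-0.184132086663649), np.float64(-0.1792155529581556)]
clock: 7.0
position: [0.5153, 0.042, 0.0253]
ee_rot: [0.0, 0.767, 0.641, -0.0]
contact_force: [-0.8, -2.4, 0.1]
width: 0.0558
gripper_force: 32.6
```

```bash
python3 -m handwheel '[[[1,0,0],[0,0,0],0.5],[[0,0,0],[0,0,0],0.5],[[0,0,0],[0,0,0],0.5]]';python3 -m handwheel '[[[1,0,0],[0,0,0],0.5],[[0,0,0],[0,0,0],0.5],[[0,0,0],[0,0,0],0.5]]'
```

```text
clock: 7.38
position: [0.5155, 0.0432, 0.0253]
ee_rot: [0.0, 0.767, 0.641, -0.0]
contact_force: [-0.6, -2.5, 2.0]
width: 0.0554
gripper_force: 32.5
clock: 7.75
position: [0.5156, 0.0433, 0.0253]
ee_rot: [0.001, 0.767, 0.642, -0.001]
contact_force: [-0.6, -6.4, 0.6]
width: 0.0558
gripper_force: 32.3
```

Contact felt. A little more push, then lower the 1 mm, open, and lift to check.

```bash
python3 -m handwheel '[[[1,0,0],[0,0,0],0.5],[[0,0,0],[0,0,0],0.5],[[0,0,0],[0,0,0],0.5]]';python3 -m handwheel '[[[0,0,1],[0,0,0],0.5],[[-1,0,0],[0,0,0],0.5],[[0,0,0],[0,0,0],0.3],[[0,0,0],[0,0,0],0],[[0,0,0],[0,0,0],-1],[[0,0,0],[0,0,0],-1],[[0,0,0],[0,0,0],-1],[[0,0,-15],[0,0,0],-1],[[0,0,-45],[0,0,0],-1],[[0,0,-60],[0,0,0],-1],[[0,0,-60],[0,0,0],-1],[[0,0,0],[0,0,0],-1],[[0,0,0],[0,0,0],-1]]'
python3 - <<'E'
from h import *
st=readout.get_state();w=vision.get_image("wrist");q=st["ee_rot"];np.savez("w3.npz",pos=st["position"],q=q)
print(R.from_quat([q[1],q[2],q[3],q[0]]).as_matrix().round(4))
cv2.imwrite("pics/w3.png",cv2.resize(w[0:220,150:470],(800,550),interpolation=cv2.INTER_CUBIC))
E
```

```text
clock: 8.12
position: [0.5157, 0.0433, 0.0253]
ee_rot: [0.001, 0.767, 0.642, -0.001]
contact_force: [-0.9, -9.2, 0.7]
width: 0.0557
gripper_force: 32.2
clock: 9.75
position: [0.5152, 0.0444, 0.2047]
ee_rot: [0.0, 0.767, 0.641, 0.0]
contact_force: [-0.3, 0.3, -0.2]
width: 0.0851
gripper_force: 0.0
[[ 1.777e-01  9.841e-01  5.000e-04]
 [ 9.841e-01 -1.777e-01  1.000e-04]
 [ 2.000e-04  4.000e-04 -1.000e+00]]
```

View pics/w3.png

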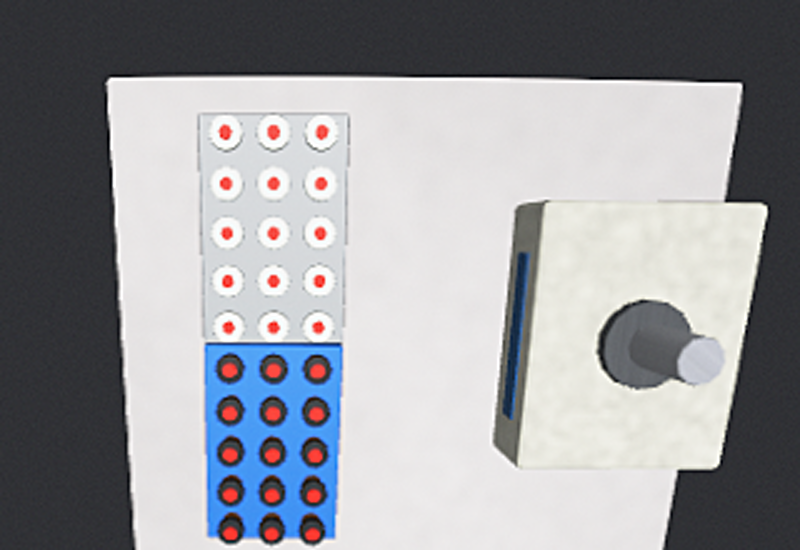

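The wrist crop shows the racks flush, with the seam at row 342 and the sides in line, and the column top at (700,360). On to the probe arm, stopping short of it for a close look.

```bash
python3 -m handwheel '[[[-48.6,-0.7,0],[0,0,0],-1],[[-48.6,-0.7,0],[0,0,0],-1],[[-48.6,-0.7,0],[0,0,0],-1],[[-48.6,-0.7,0],[0,0,0],-1],[[-48.6,-0.7,0],[0,0,0],-1],[[-48.6,-0.7,0],[0,0,0],-1],[[-48.6,-0.7,0],[0,0,0],-1],[[0,0,0],[0,0,1],-1],[[0,0,0],[0,0,1],-1],[[0,0,0],[0,0,1],-1],[[0,0,0],[0,0,1],-1],[[0,0,0],[0,0,1],-1],[[0,0,0],[0,0,1],-1],[[0,0,0],[0,0,1],-1],[[0,0,0],[0,0,1],-1],[[0,0,0],[0,0,1],-1],[[0,0,0],[0,0,1],-1],[[0,0,0],[0,0,1],-1],[[0,0,0],[0,0,1],-1]]'
python3 -m handwheel '[[[0,0,0],[0,0,0.2],-1],[[0,0,0],[0,0,0],-1]]'
python3 - <<'E'
from h import *
z=np.load("w3.npz");c=cam("wrist",{"position":z["pos"],"ee_rot":z["q"]})
V=lambda p:((p[0]+.5)*.4-.5+150,(p[1]+.5)*.4-.5)
print("col",onz(c,V((700,360)),.095),"seam",[onz(c,V(p),.053) for p in[(204,342),(342,343)]])
st=readout.get_state();w=vision.get_image("wrist");q=st["ee_rot"];np.savez("w4.npz",pos=st["position"],q=q)
print(R.from_quat([q[1],q[2],q[3],q[0]]).as_matrix().round(4))
cv2.imwrite("pics/w4.png",cv2.resize(w,(800,600)))
E
```

```text
clock: 12.18
position: [0.4494, -0.2887, 0.202]
ee_rot: [-0.002, 0.998, 0.066, -0.002]
contact_force: [0.1, -1.0, 0.1]
width: 0.0854
gripper_force: 0.0
clock: 12.42
position: [0.45, -0.2892, 0.2032]
ee_rot: [-0.001, 0.998, 0.058, -0.001]
contact_force: [-0.4, -0.4, 0.4]
width: 0.0855
gripper_force: 0.0
col [0.66881366 0.05904808 0.095     ] seam [array([0.49628814, 0.09007683, 0.053     ]), array([0.55011593, 0.07997437, 0.053     ])]
[[ 0.9933  0.1154 -0.0017]
 [ 0.1154 -0.9933  0.0016]
 [-0.0015 -0.0018 -1.    ]]
```

View pics/w4.png

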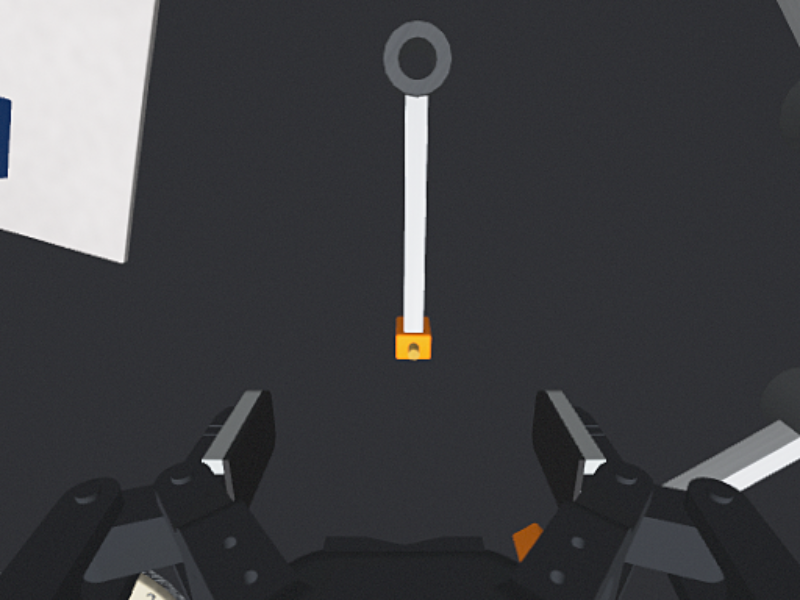

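The wrist view shows the small arm's hub ring at (417,58), its bar running down to (414,330), and the block top at (414,346). It is nearly in line with the tool.

Run:
```python
from h import *
z=np.load("w4.npz");c=cam("wrist",{"position":z["pos"],"ee_rot":z["q"]})
U=lambda p:((p[0]+.5)*.64-.5,(p[1]+.5)*.64-.5)
hub=onz(c,U((417,58)),.042);m=onz(c,U((416,97)),.035);e=onz(c,U((414,330)),.035);b=onz(c,U((414,346)),.040)
print(hub,m,e,b)
T=lambda p:((p[0]+.5)/5-.5+165,(p[1]+.5)/5-.5+123)
print("hub tri",tri([(c,U((417,58))),(cam("top"),T((700,229)))]))
d=b[:2]-hub[:2];L=np.linalg.norm(d);d/=L;bal=hub[:2]+.045*d;print("L",L,"yaw",np.arctan2(d[1],d[0]),"bal",bal)
q=z["q"];M=R.from_quat([q[1],q[2],q[3],q[0]]).as_matrix()
print("toolmove mm",M.T@(np.r_[bal,.007]-z["pos"])*1000,"turn units",-(np.arctan2(-d[1],-d[0])-np.arctan2(M[1,0],M[0,0]))/np.radians(6))
```

```text
[ 0.58230897 -0.28135535  0.042     ] [ 0.56146975 -0.28352343  0.035     ] [ 0.40606955 -0.30150674  0.035     ] [ 0.39565515 -0.3026976   0.04      ]
hub tri (array([ 0.58356007, -0.28129378,  0.03992849]), [np.float64(0.000885383819063028), np.float64(0.000885383819062957)])
L 0.18787001554852042 yaw -3.02774573888244 bal [ 0.53760028 -0.2864674 ]
toolmove mm [ 87.65196627   7.70875249 196.02839742] turn units 0.017173336891899753
```

```bash
python3 -m handwheel '[[[44,4,0],[0,0,0],-1],[[44.5,3.7,0],[0,0,0],-1],[[0,0,0],[0,0,0],-1],[[0,0,45],[0,0,0],-1],[[0,0,45],[0,0,0],-1],[[0,0,45],[0,0,0],-0.5],[[0,0,30],[0,0,0],-0.3],[[0,0,15],[0,0,0],-0.3],[[0,0,8],[0,0,0],-0.3],[[0,0,5],[0,0,0],-0.3],[[0,0,0],[0,0,0],-0.3],[[0,0,0],[0,0,0],-0.3]]'
```

```text
clock: 13.98
position: [0.5397, -0.2875, 0.0122]
ee_rot: [0.0, 0.998, 0.057, 0.001]
contact_force: [1.1, 0.4, 0.2]
width: 0.0558
gripper_force: 0.0
```

```bash
python3 -m handwheel '[[[-1,0,3],[0,0,0],0],[[0,0,0],[0,0,0],0.5],[[0,0,0],[0,0,0],1],[[0,0,0],[0,0,0],1],[[0,0,0],[0,0,0],1],[[0,0,0],[0,0,0],1],[[0,0,0],[0,0,0],1]]' 80
python3 -m handwheel '[[[0,0,-5],[0,0,0],1],[[0,0,-15],[0,0,0],1],[[0,0,-25],[0,0,0],1],[[0,0,-30],[0,0,0],1],[[0,0,-30],[0,0,0],1],[[0,0,-30],[0,0,0],1],[[0,0,-30],[0,0,0],1],[[0,0,0],[0,0,0],1],[[0,0,0],[0,0,0],1],[[0,0,0],[0,0,0],1]]'
```

```text
clock: 14.85
position: [0.5382, -0.287, 0.0085]
ee_rot: [-0.0, 0.998, 0.057, 0.0]
contact_force: [-0.9, 1.5, 4.1]
width: 0.0125
gripper_force: 79.3
clock: 16.1
position: [0.5372, -0.2866, 0.1714]
ee_rot: [-0.001, 0.998, 0.057, -0.001]
contact_force: [-0.2, -0.4, -5.1]
width: 0.0127
gripper_force: 78.2
```

Held level. Carrying it across, then turning.

```bash
python3 -m handwheel '[[[5,-14,0],[0,0,0],1],[[10.5,-28,0],[0,0,0],1],[[10.5,-28,0],[0,0,0],1],[[10.5,-28,0],[0,0,0],1],[[10.5,-28,0],[0,0,0],1],[[10.5,-28,0],[0,0,0],1],[[10.5,-28,0],[0,0,0],1],[[10.5,-28,0],[0,0,0],1],[[10.5,-28,0],[0,0,0],1],[[10.5,-28,0],[0,0,0],1],[[10.5,-28,0],[0,0,0],1],[[10.5,-28,0],[0,0,0],1],[[8,-22,0],[0,0,0],1],[[5,-14,0],[0,0,0],1],[[0,-11,0],[0,0,0],1],[[0,0,0],[0,0,0],1]]'
python3 -m handwheel '[[[0,0,0],[0,0,0.29],1],[[0,0,0],[0,0,0.5],1],[[0,0,0],[0,0,0.5],1],[[0,0,0],[0,0,0.5],1],[[0,0,0],[0,0,0.5],1],[[0,0,0],[0,0,0.3],1],[[0,0,0],[0,0,0.2],1],[[0,0,8],[0,0,0],1],[[0,0,8],[0,0,0],1],[[0,0,0],[0,0,0],1],[[0,0,0],[0,0,0],1],[[0,0,0],[0,0,0],1]]'
python3 - <<'E'
from h import *
st=readout.get_state();w=vision.get_image("wrist");t=vision.get_image("top");s=vision.get_image("scene")
q=st["ee_rot"];np.savez("w5.npz",pos=st["position"],q=q);M=R.from_quat([q[1],q[2],q[3],q[0]]).as_matrix();print(M.round(4),st["position"])
A=cv2.resize(s[150:260,230:360],(780,660),interpolation=cv2.INTER_CUBIC)[:600]
B=cv2.resize(w,(800,600));cv2.imwrite("pics/w5.png",B);cv2.imwrite("pics/s5.png",A);cv2.imwrite("pics/raw_t5.png",t)
E
```

```text
clock: 18.1
position: [0.6282, 0.0949, 0.1732]
ee_rot: [0.0, 0.998, 0.058, -0.0]
contact_force: [-0.6, -0.1, -4.6]
width: 0.0132
gripper_force: 78.4
clock: 19.6
position: [0.629, 0.0947, 0.1576]
ee_rot: [-0.0, 0.996, -0.089, 0.0]
contact_force: [-0.3, -0.0, -4.4]
width: 0.0127
gripper_force: 78.3
[[ 9.843e-01 -1.766e-01  7.000e-04]
 [-1.766e-01 -9.843e-01  1.000e-04]
 [ 7.000e-04 -2.000e-04 -1.000e+00]] [0.62895071 0.09465017 0.1575787 ]
```

View pics/w5.png

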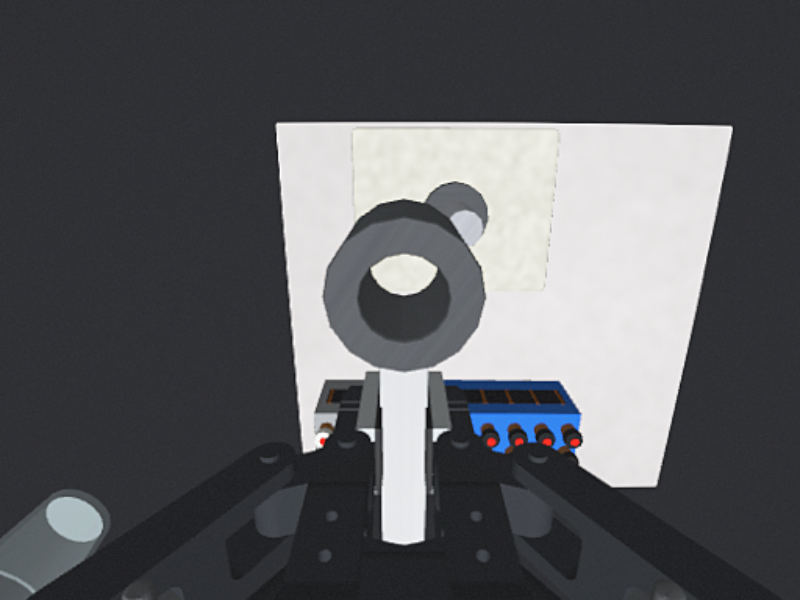

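View pics/s5.png

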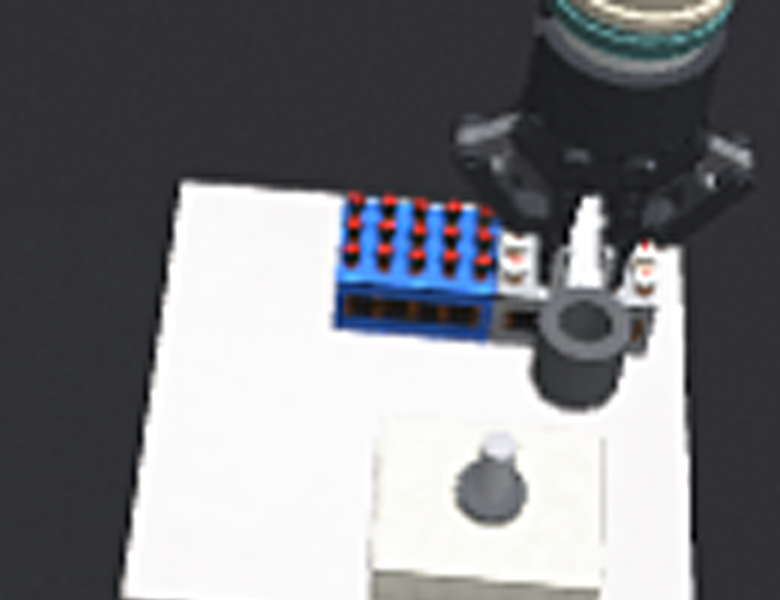

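The views show that I overshot in y by 27 mm: hub ring top at (404,285) and column top at (466,225) in the wrist view. The racks are still flush. Computing the correction.

Run:
```python
from h import *
z=np.load("w5.npz");c=cam("wrist",{"position":z["pos"],"ee_rot":z["q"]})
U=lambda p:((p[0]+.5)*.64-.5,(p[1]+.5)*.64-.5)
hub=onz(c,U((404,285)),z["pos"][2]+.0335)
hs=onz(cam("scene"),(586/6+230-.4,323/6+150-.4),z["pos"][2]+.0335)
print("hub",hub,hs,"col",onz(c,U((468,227)),.095),"tcp->hub",hub-z["pos"])
q=z["q"];M=R.from_quat([q[1],q[2],q[3],q[0]]).as_matrix()
for h in(hub,hs): print(M.T@(np.array([.670,.0593,h[2]])-h)*1000)
```

```text
hub [0.67716953 0.08575722 0.1910787 ] [0.6751648  0.08553184 0.1910787 ] col [0.67071316 0.05783454 0.095     ] tcp->hub [ 0.04821882 -0.00889295  0.0335    ]
[-2.38378445e+00  2.73075835e+01 -7.94663525e-03]
[-4.50379025e-01  2.67316580e+01 -6.55011087e-03]
```

```bash
python3 -m handwheel '[[[0,5,0],[0,0,0],1],[[0,8,2],[0,0,0],1],[[0,8,2],[0,0,0],1],[[-0.5,5,2],[0,0,0],1],[[0,1.3,0],[0,0,0],1],[[0,0,0],[0,0,0],1],[[0,0,0],[0,0,0],1],[[0,0,0],[0,0,0],1],[[0,0,0],[0,0,0],1]]'
python3 - <<'E'
from h import *
st=readout.get_state();w=vision.get_image("wrist");c=cam("wrist",st);q=st["ee_rot"];M=R.from_quat([q[1],q[2],q[3],q[0]]).as_matrix()
print(st["position"],st["qd"].round(3),M.round(3)[:,0],"hub est",st["position"]+M@[.0465,0,0])
old=cv2.imread("pics/w5.png");o=cv2.resize(old,(512,384))
# has the arm shifted in the hand? compare hub image patch
p=o[140:230,205:312];r=cv2.matchTemplate(w,p,cv2.TM_CCOEFF_NORMED);print(cv2.minMaxLoc(r))
b=cv2.inRange(vision.get_image("scene"),(150,50,0),(255,150,90));print("blue px",cv2.countNonZero(b))
# racks and block in top view
t=vision.get_image("top");h=cv2.cvtColor(t,cv2.COLOR_BGR2HSV);m=cv2.inRange(h,(8,150,150),(22,255,255));n,l,s,ce=cv2.connectedComponentsWithStats(m)
for i in range(1,n):
    if s[i,4]>15: print("orange",ce[i],s[i,4],onz(cam("top"),ce[i],.18))
E
```

```text
clock: 20.88
position: [0.6234, 0.068, 0.1513]
ee_rot: [-0.0, 0.996, -0.089, 0.0]
contact_force: [-0.6, 0.9, -5.0]
width: 0.0126
gripper_force: 78.3
[0.62340839 0.06798633 0.15133352] [0.    0.001 0.002 0.001 0.001 0.   ] [ 0.984 -0.176  0.   ] hub est [0.66917853 0.05978002 0.15133687]
(-0.36885663866996765, 0.9903671145439148, (322, 174), (205, 140))
blue px 645
orange [330.96511628 115.29069767] 86 [ 0.74018415 -0.35351389  0.18      ]
orange [351.98969072 281.54639175] 97 [ 0.19908264 -0.41371753  0.18      ]
```

```bash
python3 -c "
from rig import manip
print(manip.sign_off())"
```

```text
the job is handed in; nothing more can be done
None
```

The job is handed in, verdict unknown: the blue rack looked flush and in line, and the probe arm is held at its balance point with its hub estimated about 1–2 mm off the column axis and 45–50 mm above it (no check picture viewed after the last 27 mm move).

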